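# Open the tall handset case in the hold-down jig

## Robot

A 6-joint arm with a two-finger parallel gripper is mounted at the origin on the work surface. World frame = base frame: x ahead of the robot, y to its left, z up, the work surface at z = 0. Lengths are in m, angles in rad, forces in N, time in s.
With the tool pointing down it reaches from about 0.225 to 0.875 m from the base axis. Payload 3.4 kg.
Tool frame: the origin (TCP) lies on the centre line of the jaws, within the pads' length; the fingertips stand 19 mm ahead of it and the grasp point (between the pads) is the TCP (nose_length is the distance from the TCP to the fingertips, in m); z points along the fingers, y is the direction in which the jaws open and shut (so a half turn about z gives the same grasp; the last joint's range is limited). The gripper opens to 85 mm and grips with 20 to 120 N. Pads are 22 mm wide; open, the fingers measure 114 mm over their backs; the gripper's body (76 mm by 85 mm) begins 54 mm behind the grasp point. The pads swing forward as they close: fully open they stand 13 mm farther back than shut.
Start: joints at [1.097, 0.276, 1.505, -0, 1.361, -0.121], TCP at [0.199, 0.54, 0.25] pointing down, gripper open.
Joint ranges: [-2.89, 2.89], [-0.75, 2.08], [0.22, 2.7], [-1.18, 4.32], [0.11, 2.71], [-2.7, 2.7]. Speed limits (rad/s): [2.57, 2.57, 3.14, 3.14, 3.14, 3.14].

## Interface

Orientations are given as a unit quaternion [w, x, y, z].
In Python, from rig import * gives the robot as it stands.
- The arm moves only by the shell command python3 -m jog 'ROWS' [OPENING] [FORCE]. ROWS is JSON, one flat list of numbers, 6 for each row, row after row: the shift along the tool's x, y, z in mm, then the turn, a rotation vector about the tool's x, y, z in degrees. In form: [tx, ty, tz, wx, wy, wz, tx, ty, tz, wx, wy, wz, ...]. A call has 1 to 10 rows; each row is the pose to reach, as a shift and turn from the pose commanded when the call began, along the tool's axes at that moment; what a row does not reach only later rows make up. A row lasts 1/8 s, in which the tool goes at most 62.5 mm and 10.7 degrees, less where a joint would pass 70% of its speed; a pose out of reach is approached as far as the arm can. A call with a gripper value outside its range is refused whole. OPENING is the closure, from 0 (fully open) to 1 (shut), set as the call begins (- or left out, the last holds). The fingers move at their own pace and stop on an object; FORCE is the grip in N (left out, the last holds). Time passes only in rows, so rows that repeat a pose let the fingers close. It gives the time, the measured TCP pose, the force and the opening at its end, in the units of the state.
- get_state(): the state, without advancing time (a new reading comes with each control period).
- get_image(name): name is "side" or "top"; returns a dict with "frame" (400x640x3 uint8, red, green, blue), "camera_matrix" (3x3 intrinsics, pixels), "rvec" (rotation vector, rad) and "tvec" (3), from world to camera coordinates, as OpenCV has them. Camera axes: x right, y down, z forward; pixel columns grow to the right and rows downward; lengths in m; the calibration is good to about 2 mm. A picture is of the moment at which its call begins. There is no depth.
- sign_off(): hands the job in, once; it reports no verdict.
The state is a dict: "clock": time; "qpos": joint angles; "qd": joint speeds; "effort": joint torques, N m; "position": TCP position; "ee_rot": TCP orientation; "contact_force": force on the tool from outside, world axes, zero at the start; "moment": the same for the moment, N m; "width": finger opening in m.
Only numpy, scipy, OpenCV 4.12 (cv2) and the standard library are available. Lean on these libraries where they do the work, as an engineer would, in place of code of your own. Each camera call takes 0.05 s, during which the arm holds its last target.

## Task

Slide the tall closed case, standing on the desk, into the jig between the rails and under the two hold-down lips until it comes up firmly against the stop - feel for it, do not ram it. With the base held down by the lips, draw the tight lid straight up and off, then set it down (do not drop it) mouth down on the rubber mat and let go. The base must never be lifted or tipped and must stay home in the jig; leave everything else on the desk where it is.

Things in the scene. Friction and masses are not known exactly. Their poses are not given: they have to be found in the camera images.
- jig: Fixed aluminium guide on the desk: two parallel rails 10 mm high, inner faces 95 mm apart, from x = -75 to +160 mm. Origin on the desk, on the centre line; +x is the way the case is pushed in, z up. A rigid dark steel carriage with a stop and two hold-down lips is clamped on the rails, anywhere within 40 mm of travel, different every time and not reported.
- jig_nearest_home (a point): Centre of the case base when home, if the carriage is nearest the mouth (at the jig's origin); home may be up to 40 mm farther along the jig's +x. The stop, a cross bar 134 mm wide, 24 thick, 27 high (two knobs on it to 39 mm), then stands 60 mm ahead of the base's centre. It does not give.
- jig_mouth (a point): Middle of the flared mouth, on the desk at jig x = -115 mm; the mouth is 137 mm wide and narrows to 95 mm over 45 mm. Lips: one along each side, reaching 96 mm from the stop back towards the mouth; underside 10.5 and top 16.5 mm above the desk (turned-up tips to 21), inner edges 37 mm and outer edges 67 mm from the centre line.
- case_base: Base of the tall case, loose, 0.3 to 0.6 kg: black foot flange 120 (x) x 90 (y) x 8 mm with a sleeve 94 x 52 mm standing up from it inside the lid. Origin at the centre of the underside, z up. Starts on the desk in front of the jig's mouth (centre 190 to 225 mm before the jig's origin), its x within 0.2 rad of the jig's x, up to 12 mm off the centre line.
- sleeve_top (a point): Top of the sleeve of the base, 74 mm above the desk. Two sprung pads near the sleeve's top make the lid tight: about 8 to 20 N to draw it (most at the start), nearly all the way. That is more than the base's weight: it comes up with the lid unless the lips hold it; held, it rises about 3 mm until it meets the lips.
- lid: Deep plain grey lid of the tall case, a rigid open-bottomed box 104 (x) x 62 (y) x 78 mm high, walls 3 mm, 0.13 kg. Origin at the centre of its open lower rim, which rests on the flange 8 mm above the desk; z up. Off the sleeve after rising about 66 mm.
- lid_top (a point): Centre of the lid's flat top, 86 mm above the desk when closed on the base.
- mat: Fixed black rubber mat 180 x 180 mm, 4 mm thick, to the robot's right; origin at the centre of its underside.
- flat_case: Bystander: flat closed case 130 x 90 x 34 mm; origin under its centre.
- handsets: Bystander: two handsets stacked, 156 x 76 x 53 mm; origin under the centre.
- tape: Bystander: empty cardboard tape core, 92 mm across, 48 mm high, standing beside the jig on its -y side; origin under its centre.
- mouse: Bystander: computer mouse 105 x 60 x 34 mm beside the jig on its +y side; origin under its centre.
- mug: Bystander: mug 80 mm across, 95 mm high; origin under its centre.
- screwdriver: Bystander: screwdriver lying on the desk.
Things that resemble listed ones, but are neither listed nor needed, are in the scene too. What is shaped like the lid but green or red is not meant.

How it is judged:
By the outcome, as a careful person would: the job done as asked, in the order asked, and still so for the second after the job is handed in, with the robot touching nothing.
It also fails if it takes over 67 s, if anything falls off the work surface, if the arm or the gripper's body presses on something with over 40 N, if the wrist force passes 120 N, or if a joint passes its speed limit or range.

## Working session

There is one attempt and no reset: what is moved stays moved. The work goes in short steps, Python scripts to look and compute and a shell command to move; the robot and the scene stay as the last step left them, time stands still between calls to the robot, and variables do not carry over. Pictures are saved under pics/ and viewed, and the job is handed in when it is done.

```bash
ls; mkdir -p pics; python3 - <<'E'
from rig import *
import cv2
s=get_state(); print(s)
for n in("side","top"):
    d=get_image(n); cv2.imwrite(f"pics/{n}0.png",d["frame"][:,:,::-1]); print(n,d["camera_matrix"],d["rvec"],d["tvec"])
E
```

```text
pics
{'clock': 0.0, 'qpos': array([ 1.09699294e+00,  2.76627665e-01,  1.50611339e+00,  1.42265074e-05,
        1.36072325e+00, -1.20981993e-01]), 'qd': array([-0.00128718,  0.00076871, -0.00063567,  0.00021849, -0.00162037,
       -0.00233333]), 'effort': array([-1.29291358e-03, -4.16782057e+01, -2.45804733e+01, -2.54644619e-04,
        1.10274649e-02, -2.38578275e-05]), 'position': array([0.19845582, 0.53914667, 0.24942893]), 'ee_rot': array([-2.80873354e-04,  1.75498507e-01,  9.84479252e-01, -8.92707433e-04]), 'contact_force': array([-0.24593032,  0.21624491, -0.41126388]), 'moment': array([-0.0139923 ,  0.02697808,  0.01036067]), 'width': 0.08494715992643703}
side [[480.81037722   0.         326.96335915]
 [  0.         480.81037722 195.13325762]
 [  0.           0.           1.        ]] [ 2.205866   -0.32053292  0.12856379] [-0.49167459  0.11919139  1.52180253]
top [[436.36575202   0.         321.25374501]
 [  0.         436.36575202 202.80481016]
 [  0.           0.           1.        ]] [ 2.09353071 -2.1514116   0.16882916] [-0.05358046  0.51624851  1.29054259]
```

View pics/side0.png

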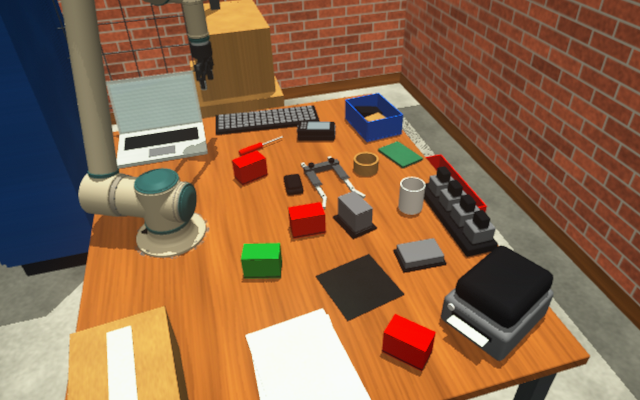

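View pics/top0.png

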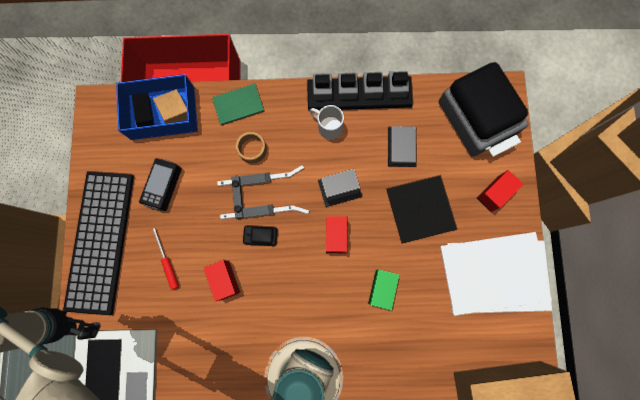

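The side view shows the tall grey case at (355,213) in front of the jig, with the jig stop at about (320,165). The top view shows the same case at (340,187), the jig carriage at about (237,197), the mat at (421,209) and the mouse at (260,236). Lid-like candidates in the top view are grey (340,187), reds (336,234), (221,280) and (500,190), green (384,290), and the flat grey case (402,146). Only (340,187) is tall, grey and on a black flange at the jig's mouth. I'll confirm it in a crop.

```bash
python3 - <<'E'
import cv2
a=cv2.imread("pics/top0.png")[150:240,205:375]; cv2.imwrite("pics/ctop0.png",cv2.resize(a,None,fx=4.6,fy=4.6,interpolation=cv2.INTER_CUBIC))
a=cv2.imread("pics/side0.png")[140:250,280:400]; cv2.imwrite("pics/cside0.png",cv2.resize(a,None,fx=5,fy=5,interpolation=cv2.INTER_CUBIC))
E
```

```text
(no output)
```

View pics/ctop0.png

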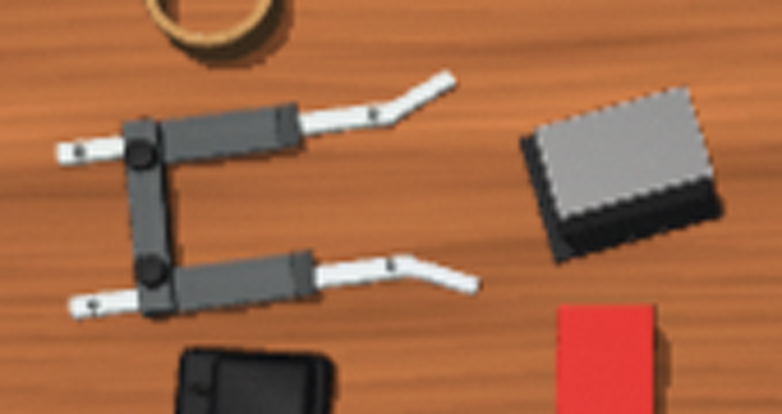

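View pics/cside0.png

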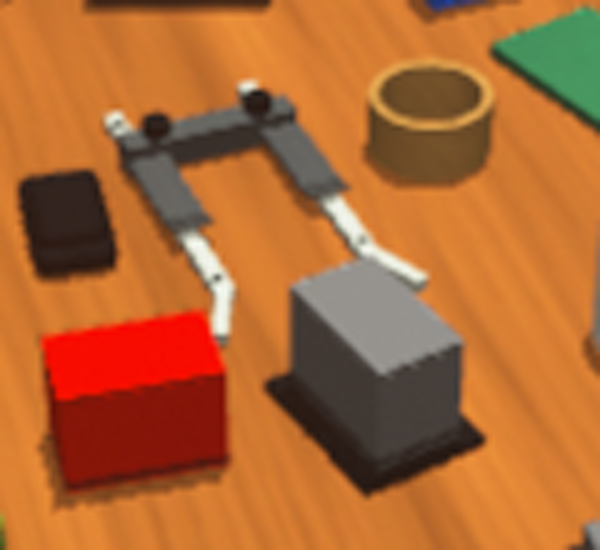

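```bash
cat > h.py <<'E'
import cv2, numpy as np
from rig import *
def cast(d,uv,z):
    R,_=cv2.Rodrigues(d["rvec"]); K=d["camera_matrix"]; t=np.array(d["tvec"]).reshape(3)
    uv=np.atleast_2d(np.array(uv,float)); h=np.c_[uv,np.ones(len(uv))]
    r=(R.T@np.linalg.inv(K)@h.T).T; c=-R.T@t
    return c+r*((z-c[2])/r[:,2])[:,None]
def lidtop(d,box,lo=110,hi=215,z=.086,amin=200):
    f=d["frame"].astype(int); mx=f.max(2);mn=f.min(2)
    m=((mx-mn<22)&(mx>lo)&(mx<hi)).astype(np.uint8); b=np.zeros_like(m);x0,y0,x1,y1=box;b[y0:y1,x0:x1]=1;m*=b
    m=cv2.morphologyEx(m,cv2.MORPH_OPEN,np.ones((3,3)))
    cs,_=cv2.findContours(m,cv2.RETR_EXTERNAL,cv2.CHAIN_APPROX_NONE); c=max(cs,key=cv2.contourArea)
    p=cast(d,c[:,0],z)[:,:2]*1000
    return cv2.minAreaRect(p.astype(np.float32)), c
E
python3 - <<'E'
from h import *
d=get_image("top")
r,c=lidtop(d,(310,160,370,210)); print("lid top (mm)",r,cv2.boundingRect(c))
d2=get_image("side")
r2,c2=lidtop(d2,(330,185,380,235),lo=120); print("side",r2,cv2.boundingRect(c2))
f=d["frame"].astype(int); m=((f.min(2)>170)).astype(np.uint8); b=np.zeros_like(m); b[160:225,210:320]=1; m*=b
cs,_=cv2.findContours(m,cv2.RETR_EXTERNAL,cv2.CHAIN_APPROX_NONE)
for c in cs:
    if cv2.contourArea(c)>10:
        p=cast(d,c[:,0],.010)[:,:2]*1000; q=cv2.minAreaRect(p.astype(np.float32)); print(cv2.boundingRect(c),len(c),q[0],q[1],q[2]); print(cv2.approxPolyDP(p.astype(np.float32),4,True)[:,0].round().tolist())
for n,uv,z in (("mat",[421,209],.004),("pxs",[[219,184],[222,216],[303,168],[309,211]],.010)): print(n,cast(d,uv,z))
# carriage
m=((f.max(2)-f.min(2)<22)&(f.max(2)<120)&(f.max(2)>40)).astype(np.uint8);b=np.zeros_like(m); b[172:222,228:276]=1;m*=b
cs,_=cv2.findContours(m,cv2.RETR_EXTERNAL,cv2.CHAIN_APPROX_NONE);c=max(cs,key=cv2.contourArea);print(cv2.boundingRect(c)); print(cv2.approxPolyDP(c,2,True)[:,0].tolist()); 
m=(f.max(2)<45).astype(np.uint8);b=np.zeros_like(m); b[165:260,375:470]=1;m*=b
cs,_=cv2.findContours(m,cv2.RETR_EXTERNAL,cv2.CHAIN_APPROX_NONE);c=max(cs,key=cv2.contourArea);print("mat",cv2.minAreaRect((cast(d,c[:,0],.004)[:,:2]*1000).astype(np.float32)))
E
```

```text
lid top (mm) ((567.2489013671875, -125.74636840820312), (59.245216369628906, 101.8385238647461), 14.125519752502441) (322, 170, 37, 26)
side ((568.71484375, -126.31982421875), (61.753658294677734, 102.7435302734375), 14.299978256225586) (341, 191, 29, 23)
(220, 213, 15, 6) 37 (489.27227783203125, 229.26296997070312) (12.642953872680664, 44.58654022216797) 5.578080177307129
[[496.0, 208.0], [494.0, 245.0], [488.0, 252.0], [481.0, 245.0], [494.0, 236.0], [484.0, 233.0], [487.0, 207.0]]
(274, 206, 35, 7) 76 (504.59344482421875, 28.103544235229492) (107.32127380371094, 17.985986709594727) 86.43762969970703
[[508.0, 82.0], [499.0, 82.0], [503.0, 9.0], [493.0, -25.0], [499.0, -22.0], [513.0, 28.0], [504.0, 31.0], [514.0, 38.0]]
(223, 180, 9, 5) 20 (597.951171875, 230.56643676757812) (12.396535873413086, 26.02481460571289) 8.00225830078125
[[600.0, 244.0], [590.0, 240.0], [596.0, 218.0], [603.0, 218.0]]
(270, 173, 16, 6) 34 (613.3298950195312, 69.97781372070312) (12.592512130737305, 47.42487335205078) 5.5947465896606445
[[611.0, 46.0], [620.0, 49.0], [615.0, 94.0], [605.0, 91.0]]
(287, 166, 17, 11) 35 (626.7267456054688, 15.022783279418945) (10.87575626373291, 58.52627182006836) 27.4357852935791
[[638.0, -12.0], [642.0, -2.0], [620.0, 39.0], [610.0, 40.0]]
mat [[ 0.49304966 -0.37902379  0.004     ]]
pxs [[ 0.59080033  0.25624091  0.01      ]
 [ 0.48770757  0.24522673  0.01      ]
 [ 0.63504028 -0.01186741  0.01      ]
 [ 0.49578328 -0.0281183   0.01      ]]
(230, 173, 44, 46)
[[268, 173], [232, 177], [230, 184], [233, 184], [236, 218], [273, 213], [271, 205], [245, 209], [241, 207], [239, 185], [268, 181]]
mat ((493.54791259765625, -378.654052734375), (174.6021728515625, 175.15013122558594), 12.58840560913086)
```

```bash
cat >> h.py <<'E'
from scipy.spatial.transform import Rotation as Ro
def togo(x,y,z,yaw):
    "mm, deg: shift and turn in tool axes to put TCP at x,y,z pointing down with tool x at world angle yaw"
    s=get_state(); q=np.array(s["ee_rot"]); R=Ro.from_quat(q[[1,2,3,0]])
    a=np.radians(yaw); T=Ro.from_matrix(np.array([[np.cos(a),np.sin(a),0],[np.sin(a),-np.cos(a),0],[0,0,-1.]]))
    d=R.inv().apply(np.array([x,y,z])-np.array(s["position"])*1000); w=(R.inv()*T).as_rotvec(degrees=True)
    print("t",s["clock"],"pos",(s["position"]*1000).round(1),"F",s["contact_force"].round(1),"M",s["moment"].round(2),"w",round(s["width"]*1000,1)); print("shift",d.round(1),"turn",w.round(2))
E
python3 - <<'E'
from h import *
togo(568,-126,200,104.1)
d=get_image("top")
print(cast(d,[[240,196],[239,185],[241,207]],.027)*1000, cast(d,[[270,174],[274,210]],.019)*1000)
E
```

```text
t 0.2 pos [198.5 539.3 249.8] F [0.3 0.7 0.5] M [ 0.   -0.    0.06] w 85.2
shift [-576.6 -496.6   50.2] turn [-6.000e-02  2.000e-02  5.569e+01]
[[546.60577199 185.54411196  27.        ]
 [581.82904452 188.92752387  27.        ]
 [511.69929425 182.19113015  27.        ]] [[616.32066419  92.44424692  19.        ]
 [500.62850435  80.55320359  19.        ]]
```

```bash
python3 -m jog '[-45,-39,0,0,0,5, -90,-78,0,0,0,10, -135,-117,0,0,0,15, -180,-156,0,0,0,20, -225,-195,0,0,0,25, -270,-234,0,0,0,30, -315,-273,0,0,0,35, -360,-312,0,0,0,40, -405,-351,0,0,0,45, -450,-390,0,0,0,50]' 0 40; python3 -c "
from h import *
togo(568,-126,180,104.1)"
```

```text
clock: 1.5
position: [0.4869, 0.0163, 0.2504]
ee_rot: [0.0, 0.576, 0.817, 0.0]
contact_force: [0.1, 0.7, 0.4]
width: 0.0852
t 1.5 pos [486.9  16.3 250.4] F [0.1 0.7 0.4] M [ 0.02 -0.05  0.01] w 85.2
shift [-161.3   28.6   70.4] turn [ 0.05 -0.01  5.5 ]
```

```bash
python3 -m jog '[-40,7,10,0,0,2, -80,14,25,0,0,4, -120,21,40,0,0,5.5, -161,29,60,0,0,5.5, -161,29,70,0,0,5.5, -161,29,70,0,0,5.5]'; python3 -c "
from h import *
togo(568,-126,50,104.1)
for n in('side','top'):
    d=get_image(n); cv2.imwrite(f'pics/{n}1.png',d['frame'][:,:,::-1])
a=cv2.imread('pics/side1.png')[120:260,270:410];b=cv2.imread('pics/top1.png')[130:270,270:410]
cv2.imwrite('pics/c1.png',cv2.resize(np.hstack([a,b]),None,fx=2.8,fy=2.8))"
```

```text
clock: 2.25
position: [0.5669, -0.1229, 0.1791]
ee_rot: [-0.002, 0.614, 0.789, -0.0]
contact_force: [-0.5, 0.3, 0.6]
width: 0.0854
t 2.25 pos [ 566.9 -122.9  179.1] F [-0.5  0.3  0.6] M [-0.04  0.02  0.03] w 85.4
shift [ -3.6   0.6 129.1] turn [-0.15 -0.14  0.16]
```

View pics/c1.png

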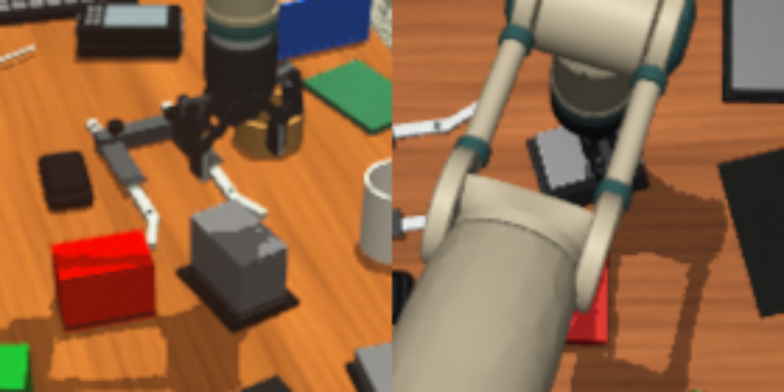

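The side view shows the open gripper poised above the case, with no contact. Next I'll descend.

```bash
python3 -m jog '[-3,0.5,15,0,0,0, -3,0.5,35,0,0,0, -3,0.5,55,0,0,0, -3,0.5,75,0,0,0, -3,0.5,80,0,0,0, -3,0.5,80,0,0,0]'; python3 -c "
from h import *
togo(568,-126,52,104.1)"
```

```text
clock: 3.1
position: [0.5692, -0.126, 0.1003]
ee_rot: [-0.0, 0.614, 0.79, 0.0]
contact_force: [-0.1, -0.3, 0.9]
width: 0.0853
t 3.1 pos [ 569.2 -126.   100.3] F [-0.1 -0.3  0.9] M [-0.01  0.01  0.  ] w 85.3
shift [ 0.3 -1.1 48.3] turn [-0.   -0.01  0.21]
```

```bash
python3 -m jog '[0,-1,12,0,0,0, 0,-1,24,0,0,0, 0,-1,36,0,0,0, 0,-1,48,0,0,0, 0,-1,48,0,0,0]'; python3 -m jog '[0,0,0,0,0,0, 0,0,0,0,0,0, 0,0,0,0,0,0, 0,0,0,0,0,0, 0,0,0,0,0,0, 0,0,0,0,0,0]' 1 40;  python3 -c "
from h import *
togo(577,-126,52,95.5)
d=get_image('side'); a=d['frame'][120:260,270:410,::-1]; cv2.imwrite('pics/c2.png',cv2.resize(a,None,fx=4,fy=4))"
```

```text
clock: 3.72
position: [0.5674, -0.1263, 0.0509]
ee_rot: [-0.001, 0.614, 0.79, -0.0]
contact_force: [0.3, -0.5, 0.5]
width: 0.0851
clock: 4.47
position: [0.568, -0.1267, 0.0528]
ee_rot: [-0.0, 0.614, 0.79, -0.0]
contact_force: [-3.3, -1.8, 5.7]
width: 0.0617
t 4.475 pos [ 568.  -126.7   52.8] F [-3.3 -1.8  5.7] M [-0.17  0.6   0.06] w 61.7
shift [-1.6  8.9  0.8] turn [-0.02  0.01  8.8 ]
```

View pics/c2.png

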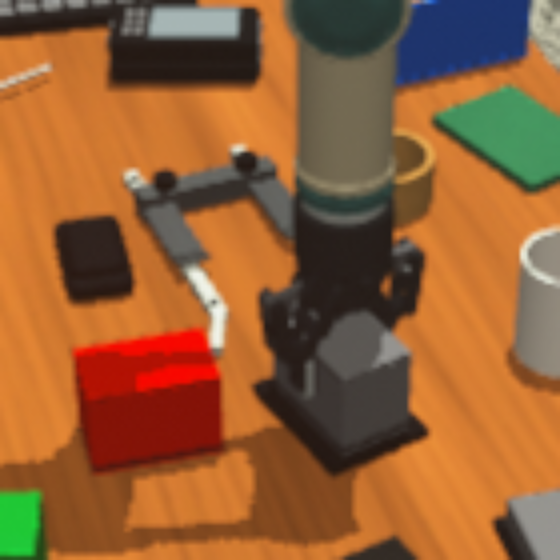

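```bash
python3 -m jog '[0,1.5,0,0,0,1.5, -0.5,3,0,0,0,3, -1,4.5,0,0,0,4.5, -1,6,0,0,0,6, -1.5,7.5,0,0,0,7.5, -1.5,9.5,0,0,0,8.7, -1.5,9.5,0,0,0,8.7]';  python3 -c "
from h import *
togo(573,-76,52,95.5)
d=get_image('side'); a=d['frame'][120:260,270:410,::-1]; cv2.imwrite('pics/c3.png',cv2.resize(a,None,fx=4,fy=4))"
```

```text
clock: 5.4
position: [0.5757, -0.1251, 0.0527]
ee_rot: [-0.002, 0.672, 0.741, -0.001]
contact_force: [-7.2, 0.4, 8.9]
width: 0.0616
t 5.4 pos [ 575.7 -125.1   52.7] F [-7.2  0.4  8.9] M [-0.    1.07  0.02] w 61.6
shift [49.1  2.1  0.8] turn [-0.24 -0.08  0.11]
```

View pics/c3.png

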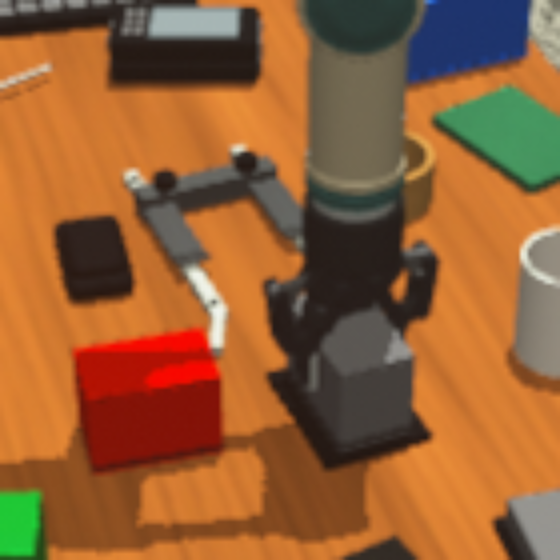

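```bash
python3 -m jog '[8,1,-0.5,0,0,0, 16,2,-0.5,0,0,0, 24,2,-0.5,0,0,0, 32,2,-0.5,0,0,0, 40,2,-0.5,0,0,0, 48,2,-0.5,0,0,0, 48,2,-0.5,0,0,0]';  python3 -c "
from h import *
togo(568.4,-29,52,95.5)
for n in('side','top'):
    d=get_image(n); cv2.imwrite(f'pics/{n}4.png',d['frame'][:,:,::-1])
a=cv2.imread('pics/side4.png')[110:250,270:410];b=cv2.imread('pics/top4.png')[140:280,220:360]
cv2.imwrite('pics/c4.png',cv2.resize(np.hstack([a,b]),None,fx=2.8,fy=2.8))"
```

```text
clock: 6.32
position: [0.575, -0.0764, 0.0528]
ee_rot: [-0.001, 0.672, 0.741, 0.001]
contact_force: [0.8, 0.4, 0.5]
width: 0.0611
t 6.325 pos [575.  -76.4  52.8] F [0.8 0.4 0.5] M [-0.11 -0.02 -0.01] w 61.1
shift [47.8 -2.   0.9] turn [ 0.   -0.08  0.1 ]
```

View pics/c4.png

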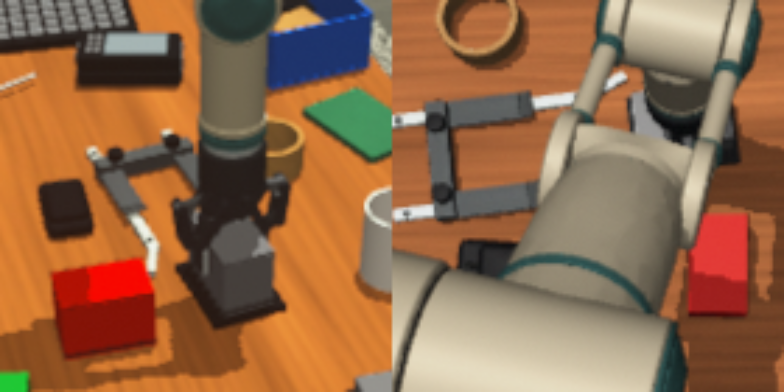

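```bash
python3 -m jog '[6,-1,0.2,0,0,0, 12,-2,0.2,0,0,0, 18,-2,0.2,0,0,0, 24,-2,0.2,0,0,0, 30,-2,0.2,0,0,0, 30,-2,0.2,0,0,0]';  python3 -c "
from h import *
togo(568.4,-29,52,95.5)"; python3 -m jog '[6,0,0,0,0,0, 12,0,0,0,0,0, 18,0,0,0,0,0, 18,0,0,0,0,0]';  python3 -c "
from h import *
togo(564,17,52,95.5)"
```

```text
clock: 7.18
position: [0.5701, -0.0474, 0.0528]
ee_rot: [-0.0, 0.672, 0.741, 0.0]
contact_force: [0.7, -2.0, 3.1]
width: 0.0616
t 7.175 pos [570.1 -47.4  52.8] F [ 0.7 -2.   3.1] M [-0.4  -0.05  0.11] w 61.6
shift [18.5  0.1  0.8] turn [-0.   -0.03  0.1 ]
clock: 7.68
position: [0.5685, -0.0299, 0.0528]
ee_rot: [-0.0, 0.672, 0.741, 0.0]
contact_force: [-0.1, -2.9, 2.8]
width: 0.0616
t 7.675 pos [568.5 -29.9  52.8] F [-0.1 -2.9  2.8] M [-0.43 -0.03 -0.02] w 61.6
shift [47.1  0.1  0.8] turn [ 0.01 -0.01  0.1 ]
```

```bash
python3 -m jog '[5,0,0,0,0,0, 10,0,0,0,0,0, 15,0,0,0,0,0, 20,0,0,0,0,0, 25,0,0,0,0,0, 25,0,0,0,0,0]';  python3 -c "
from h import *
togo(564,17,52,95.5)
d=get_image('side'); a=d['frame'][120:250,270:400,::-1]; cv2.imwrite('pics/c5.png',cv2.resize(a,None,fx=4.5,fy=4.5,interpolation=cv2.INTER_CUBIC))
d=get_image('top'); a=d['frame'][150:240,205:335,::-1]; cv2.imwrite('pics/c5t.png',cv2.resize(a,None,fx=4.5,fy=4.5,interpolation=cv2.INTER_CUBIC))"
```

```text
clock: 8.43
position: [0.5661, -0.0053, 0.0528]
ee_rot: [0.0, 0.672, 0.741, 0.0]
contact_force: [1.5, -4.1, 3.6]
width: 0.0615
t 8.425 pos [566.1  -5.3  52.8] F [ 1.5 -4.1  3.6] M [-0.66 -0.03  0.01] w 61.5
shift [22.4  0.1  0.8] turn [0.01 0.01 0.09]
```

View pics/c5.png

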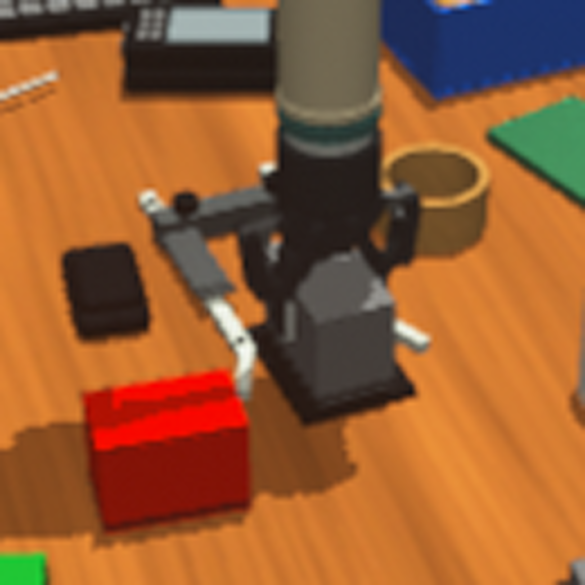

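View pics/c5t.png

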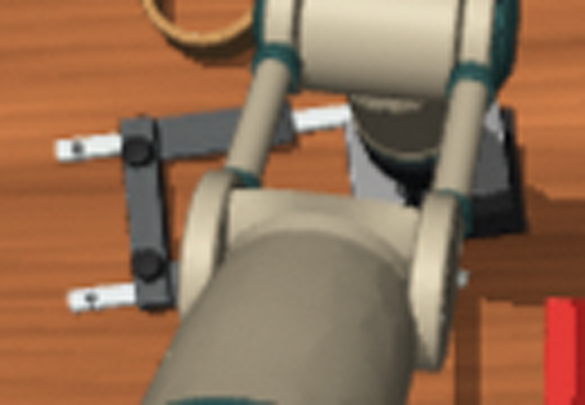

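The case sits between the flared rail tips in the side crop, with its flange corner at (255,330), and forces are small. I'll continue.

```bash
python3 -m jog '[4,0,0,0,0,0, 8,0,0,0,0,0, 12,0,0,0,0,0, 16,0,0,0,0,0, 20,0,0,0,0,0, 24,0,0,0,0,0, 24,0,0,0,0,0]';  python3 -c "
from h import *
togo(561.7,41,52,95.5)"
```

```text
clock: 9.4
position: [0.5639, 0.0183, 0.0528]
ee_rot: [0.0, 0.672, 0.741, -0.0]
contact_force: [0.8, -5.1, 4.8]
width: 0.0614
t 9.4 pos [563.9  18.3  52.8] F [ 0.8 -5.1  4.8] M [-0.72 -0.05  0.04] w 61.4
shift [22.8  0.   0.8] turn [0.02 0.03 0.1 ]
```

```bash
python3 -m jog '[4,0,0,0,0,0, 8,0,0,0,0,0, 12,0,0,0,0,0, 16,0,0,0,0,0, 20,0,0,0,0,0, 24,0,0,0,0,0, 24,0,0,0,0,0]';  python3 -c "
from h import *
togo(559.4,65,52,95.5)"
```

```text
clock: 10.28
position: [0.5615, 0.0422, 0.0528]
ee_rot: [0.0, 0.672, 0.741, -0.0]
contact_force: [0.7, -5.6, 4.1]
width: 0.0616
t 10.275 pos [561.5  42.2  52.8] F [ 0.7 -5.6  4.1] M [-0.81 -0.05 -0.  ] w 61.6
shift [22.9  0.1  0.8] turn [0.01 0.04 0.1 ]
```

```bash
python3 -m jog '[4,0,0,0,0,0, 8,0,0,0,0,0, 12,0,0,0,0,0, 16,0,0,0,0,0, 20,0,0,0,0,0, 20,0,0,0,0,0]';  python3 -c "
from h import *
togo(559.4,65,52,95.5)
d=get_image('side'); a=d['frame'][120:250,270:400,::-1]; cv2.imwrite('pics/c6.png',cv2.resize(a,None,fx=4.5,fy=4.5,interpolation=cv2.INTER_CUBIC))"
```

```text
clock: 11.02
position: [0.5595, 0.062, 0.0528]
ee_rot: [0.0, 0.672, 0.741, -0.0]
contact_force: [0.6, -5.3, 4.2]
width: 0.0618
t 11.025 pos [559.5  62.   52.8] F [ 0.6 -5.3  4.2] M [-0.81 -0.06 -0.02] w 61.8
shift [3.  0.2 0.8] turn [-0.    0.04  0.1 ]
```

View pics/c6.png

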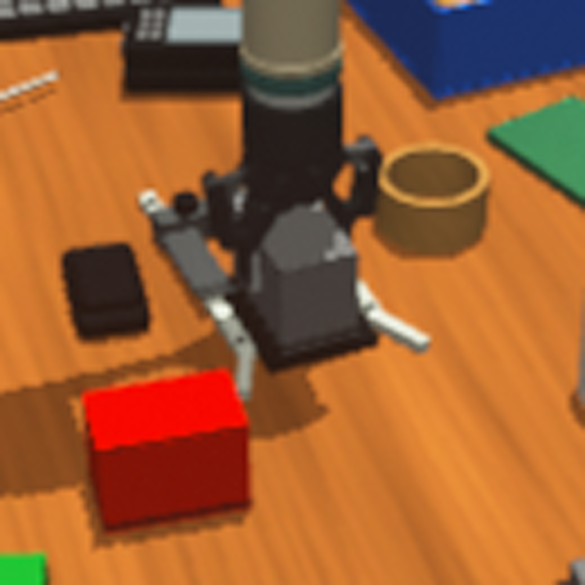

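```bash
python3 -m jog '[4,0,0,0,0,0, 8,0,0,0,0,0, 12,0,0,0,0,0, 16,0,0,0,0,0, 20,0,0,0,0,0, 24,0,0,0,0,0, 28,0,0,0,0,0, 32,0,0,0,0,0, 36,0,0,0,0,0, 36,0,0,0,0,0]';  python3 -c "
from h import *
togo(553.5,125,52,95.5)"
```

```text
clock: 12.32
position: [0.5558, 0.0977, 0.0528]
ee_rot: [0.0, 0.672, 0.741, -0.0]
contact_force: [1.1, -5.4, 5.0]
width: 0.0619
t 12.325 pos [555.8  97.7  52.8] F [ 1.1 -5.4  5. ] M [-0.76 -0.15  0.09] w 61.9
shift [27.4  0.3  0.8] turn [-0.02  0.05  0.11]
```

```bash
python3 -m jog '[3,0,0,0,0,0, 6,0,0,0,0,0, 9,0,0,0,0,0, 12,0,0,0,0,0, 14,0,0,0,0,0, 14,0,0,0,0,0]';  python3 -c "
from h import *
togo(553.5,125,52,95.5)"
```

```text
clock: 13.08
position: [0.5544, 0.1113, 0.0528]
ee_rot: [0.0, 0.672, 0.741, -0.001]
contact_force: [1.5, -6.4, 4.2]
width: 0.0615
t 13.075 pos [554.4 111.3  52.8] F [ 1.5 -6.4  4.2] M [-0.89 -0.09 -0.  ] w 61.5
shift [13.7  0.4  0.8] turn [-0.03  0.08  0.11]
```

Now I'll creep in with small steps to feel for the stop.

```bash
python3 -m jog '[1,0,0,0,0,0, 2,0,0,0,0,0, 3,0,0,0,0,0, 4,0,0,0,0,0, 5,0,0,0,0,0, 6,0,0,0,0,0, 6,0,0,0,0,0]'
```

```text
clock: 13.95
position: [0.5538, 0.1171, 0.0528]
ee_rot: [0.0, 0.672, 0.741, -0.001]
contact_force: [1.4, -7.7, 4.3]
width: 0.0617
```

```bash
python3 -m jog '[1,0,0,0,0,0, 2,0,0,0,0,0, 3,0,0,0,0,0, 3,0,0,0,0,0]'
```

```text
clock: 14.45
position: [0.5535, 0.12, 0.0528]
ee_rot: [0.0, 0.672, 0.741, -0.001]
contact_force: [0.5, -6.4, 5.6]
width: 0.062
```

```bash
python3 -m jog '[1,0,0,0,0,0, 2,0,0,0,0,0, 2,0,0,0,0,0]'
```

```text
clock: 14.82
position: [0.5533, 0.122, 0.0528]
ee_rot: [0.0, 0.672, 0.741, -0.001]
contact_force: [0.0, -7.5, 5.2]
width: 0.0616
```

```bash
python3 -m jog '[1,0,0,0,0,0, 2,0,0,0,0,0, 2,0,0,0,0,0]'
```

```text
clock: 15.2
position: [0.5531, 0.124, 0.0528]
ee_rot: [0.0, 0.672, 0.741, -0.001]
contact_force: [0.8, -7.2, 5.6]
width: 0.0618
```

```bash
python3 -m jog '[1,0,0,0,0,0, 1.5,0,0,0,0,0, 1.5,0,0,0,0,0]'
```

```text
clock: 15.58
position: [0.553, 0.1249, 0.0529]
ee_rot: [0.001, 0.672, 0.741, -0.001]
contact_force: [0.1, -9.7, 5.6]
width: 0.0616
```

```bash
python3 -m jog '[1,0,0,0,0,0, 1,0,0,0,0,0, 1,0,0,0,0,0]'
```

```text
clock: 15.95
position: [0.553, 0.125, 0.0529]
ee_rot: [0.001, 0.671, 0.741, -0.002]
contact_force: [1.9, -12.1, 7.2]
width: 0.0617
```

```bash
python3 -m jog '[1,0,0,0,0,0, 1,0,0,0,0,0, 1,0,0,0,0,0]'
```

```text
clock: 16.32
position: [0.553, 0.1252, 0.053]
ee_rot: [0.002, 0.671, 0.741, -0.002]
contact_force: [0.6, -14.0, 6.6]
width: 0.0615
```

```bash
python3 -m jog '[1,0,0,0,0,0, 2,0,0,0,0,0, 2.5,0,0,0,0,0, 2.5,0,0,0,0,0]'; python3 -c "
from h import *
togo(553,125.2,52,95.5)
for n in('side','top'):
    d=get_image(n); cv2.imwrite(f'pics/{n}7.png',d['frame'][:,:,::-1])
a=cv2.imread('pics/side7.png')[110:250,260:400];b=cv2.imread('pics/top7.png')[130:270,200:340]
cv2.imwrite('pics/c7.png',cv2.resize(np.hstack([a,b]),None,fx=2.8,fy=2.8,interpolation=cv2.INTER_CUBIC))"
```

```text
clock: 16.82
position: [0.553, 0.1257, 0.0533]
ee_rot: [0.003, 0.671, 0.742, -0.003]
contact_force: [1.2, -20.0, 9.4]
width: 0.0618
t 16.825 pos [553.  125.7  53.3] F [  1.2 -20.    9.4] M [-3.26 -0.16 -0.25] w 61.8
shift [-0.5 -0.   1.3] turn [-0.05  0.53  0.24]
```

View pics/c7.png

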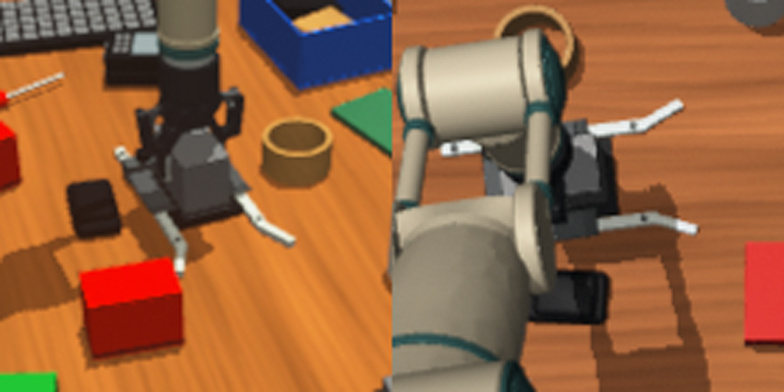

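The case is up against the stop: TCP stalled at y≈125 mm, with force rising to 20 N and the top view showing the flange under the lips. Next I'll ease off the push, firm up the grip, then draw up.

```bash
python3 -m jog '[-2,0,0,0,0,0, -4,0,0,0,0,0, -5.5,0,0,0,0,0, -5.5,0,0,0,0,0, -5.5,0,0,0,0,0]' 1 60; python3 -c "
from h import *
togo(553,125.2,52,95.5)"
```

```text
clock: 17.55
position: [0.5531, 0.1247, 0.0529]
ee_rot: [0.0, 0.672, 0.741, -0.001]
contact_force: [-0.1, -6.2, 5.3]
width: 0.0613
t 17.55 pos [553.1 124.7  52.9] F [-0.1 -6.2  5.3] M [-0.95 -0.12  0.04] w 61.3
shift [ 0.5 -0.   0.9] turn [-0.03  0.07  0.1 ]
```

```bash
python3 -m jog '[-0.5,0,-1,0,0,0, -1,0,-2,0,0,0, -1,0,-3,0,0,0, -1,0,-4,0,0,0, -1,0,-5,0,0,0, -1,0,-6,0,0,0, -1,0,-6,0,0,0]'
```

```text
clock: 18.42
position: [0.5516, 0.1247, 0.0571]
ee_rot: [-0.002, 0.672, 0.741, -0.001]
contact_force: [0.6, -1.3, -20.5]
width: 0.0615
```

```bash
python3 -m jog '[0,0,-1,0,0,0, 0,0,-2,0,0,0, 0,0,-3,0,0,0, 0,0,-4,0,0,0, 0,0,-5,0,0,0, 0,0,-6,0,0,0, 0,0,-6,0,0,0]'
```

```text
clock: 19.3
position: [0.5526, 0.1246, 0.0646]
ee_rot: [-0.001, 0.672, 0.741, -0.001]
contact_force: [-5.6, -2.4, -17.5]
width: 0.0614
```

```bash
python3 -m jog '[0,0,-1.5,0,0,0, 0,0,-3,0,0,0, 0,0,-4.5,0,0,0, 0,0,-6,0,0,0, 0,0,-6,0,0,0]';python3 -c "
from h import *
togo(553,125.2,130,95.5)
d=get_image('side'); a=d['frame'][110:230,250:380,::-1]; cv2.imwrite('pics/c8.png',cv2.resize(a,None,fx=5,fy=5,interpolation=cv2.INTER_CUBIC))"
```

```text
clock: 19.92
position: [0.5534, 0.1246, 0.0707]
ee_rot: [0.0, 0.672, 0.741, 0.0]
contact_force: [-3.6, -2.5, -19.4]
width: 0.0614
t 19.925 pos [553.4 124.6  70.7] F [ -3.6  -2.5 -19.4] M [-0.27  0.7  -0.06] w 61.4
shift [  0.6  -0.4 -59.3] turn [ 0.01 -0.01  0.08]
```

View pics/c8.png

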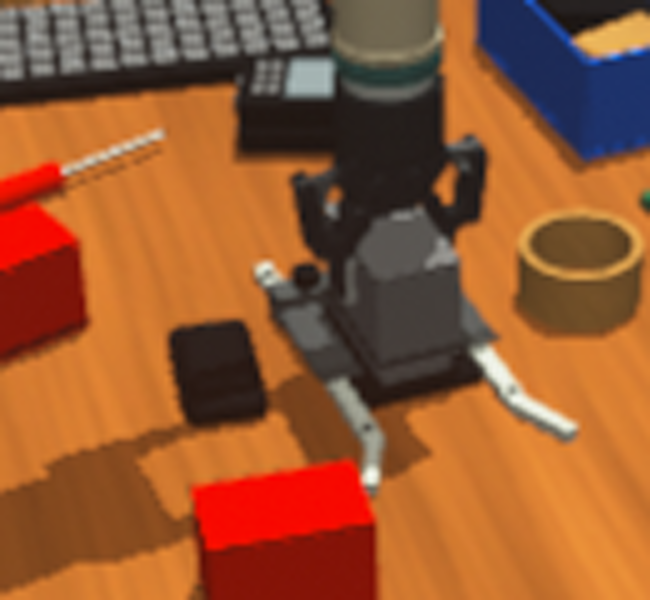

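The lid is clearly rising, with the sleeve visible beneath it at about (415,365), and the base is held. I'll continue straight up.

```bash
python3 -m jog '[0,0,-3,0,0,0, 0,0,-6,0,0,0, 0,0,-9,0,0,0, 0,0,-12,0,0,0, 0,0,-15,0,0,0, 0,0,-18,0,0,0, 0,0,-21,0,0,0, 0,0,-24,0,0,0, 0,0,-24,0,0,0]'
```

```text
clock: 21.1
position: [0.5534, 0.1246, 0.0951]
ee_rot: [0.0, 0.672, 0.741, 0.0]
contact_force: [-4.4, -2.4, -18.7]
width: 0.0618
```

```bash
python3 -m jog '[0,0,-2,0,0,0, 0,0,-4,0,0,0, 0,0,-6,0,0,0, 0,0,-8,0,0,0, 0,0,-10,0,0,0, 0,0,-12,0,0,0, 0,0,-14,0,0,0, 0,0,-16,0,0,0, 0,0,-16,0,0,0]'
```

```text
clock: 22.22
position: [0.5534, 0.1247, 0.111]
ee_rot: [0.0, 0.672, 0.741, 0.0]
contact_force: [-3.4, -2.2, -18.3]
width: 0.0613
```

```bash
python3 -m jog '[0,0,-1.5,0,0,0, 0,0,-3,0,0,0, 0,0,-4.5,0,0,0, 0,0,-6,0,0,0, 0,0,-7.5,0,0,0, 0,0,-9,0,0,0, 0,0,-10.5,0,0,0, 0,0,-12,0,0,0, 0,0,-12,0,0,0]'
```

```text
clock: 23.35
position: [0.5539, 0.1247, 0.1229]
ee_rot: [0.0, 0.672, 0.741, 0.0]
contact_force: [0.4, -0.0, -1.8]
width: 0.0615
```

```bash
python3 -m jog '[0,0,-3,0,0,0, 0,0,-6,0,0,0, 0,0,-12,0,0,0, 0,0,-18,0,0,0, 0,0,-24,0,0,0, 0,0,-24,0,0,0]';python3 -c "
from h import *
togo(493.5,-378.7,180,102)
for n in('side','top'):
    d=get_image(n); cv2.imwrite(f'pics/{n}9.png',d['frame'][:,:,::-1])
a=cv2.imread('pics/side9.png')[90:230,260:400];b=cv2.imread('pics/top9.png')[130:270,200:340]
cv2.imwrite('pics/c9.png',cv2.resize(np.hstack([a,b]),None,fx=2.8,fy=2.8,interpolation=cv2.INTER_CUBIC))"
```

```text
clock: 24.1
position: [0.5538, 0.1247, 0.1474]
ee_rot: [0.001, 0.672, 0.741, 0.001]
contact_force: [-0.2, -0.2, -1.6]
width: 0.061
t 24.1 pos [553.8 124.7 147.4] F [-0.2 -0.2 -1.6] M [-0.02 -0.04 -0.05] w 61.0
shift [-495.1 -109.   -32.8] turn [ 0.09  0.   -6.41]
```

View pics/c9.png

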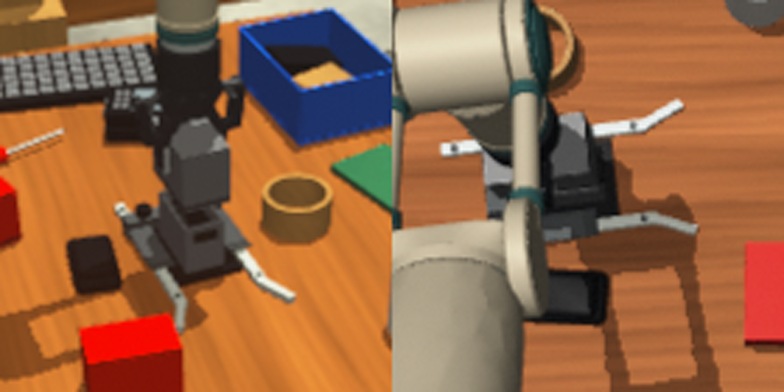

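The lid is free: Fz is only its weight. The base stands in the jig under the lips in both views. Next I'll raise it and carry it to the mat.

```bash
python3 -m jog '[0,0,-18,0,0,0, -15,-3,-34,0,0,0, -45,-10,-34,0,0,-1, -85,-19,-34,0,0,-2, -130,-29,-34,0,0,-3, -175,-39,-34,0,0,-4, -220,-48,-34,0,0,-5, -265,-58,-34,0,0,-6, -310,-68,-34,0,0,-6.4, -350,-77,-34,0,0,-6.4]'; python3 -m jog '[-35,-4,0,0,0,0, -70,-8,0,0,0,0, -100,-11,0,0,0,0, -125,-14,0,0,0,0, -140,-16,0,0,0,0, -144,-16,0,0,0,0, -144,-16,0,0,0,0]';python3 -c "
from h import *
togo(493.5,-378.7,60,102)"
```

```text
clock: 25.45
position: [0.5099, -0.2338, 0.181]
ee_rot: [0.0, 0.63, 0.777, -0.0]
contact_force: [0.8, 0.8, -1.2]
width: 0.0612
clock: 26.32
position: [0.525, -0.3747, 0.1804]
ee_rot: [-0.0, 0.629, 0.777, 0.0]
contact_force: [0.7, -0.9, -2.2]
width: 0.0614
t 26.325 pos [ 525.  -374.7  180.4] F [ 0.7 -0.9 -2.2] M [ 0.02  0.01 -0.01] w 61.4
shift [  2.5 -31.6 120.4] turn [-0.01 -0.06 -0.  ]
```

```bash
python3 -m jog '[1,-16,10,0,0,0, 2,-32,30,0,0,0, 2,-32,60,0,0,0, 2,-32,85,0,0,0, 2,-32,105,0,0,0, 2,-32,115,0,0,0, 2,-32,115,0,0,0]';python3 -c "
from h import *
togo(493.5,-378.7,49,102)
d=get_image('side'); a=d['frame'][200:340,280:430,::-1]; cv2.imwrite('pics/c10.png',cv2.resize(a,None,fx=4,fy=4,interpolation=cv2.INTER_CUBIC))"
```

```text
clock: 27.2
position: [0.4932, -0.3792, 0.0652]
ee_rot: [-0.001, 0.629, 0.777, 0.0]
contact_force: [0.3, 0.2, -1.7]
width: 0.0613
t 27.2 pos [ 493.2 -379.2   65.2] F [ 0.3  0.2 -1.7] M [-0.02 -0.06 -0.02] w 61.3
shift [ 0.4  0.4 16.2] turn [-0.03 -0.07  0.03]
```

View pics/c10.png

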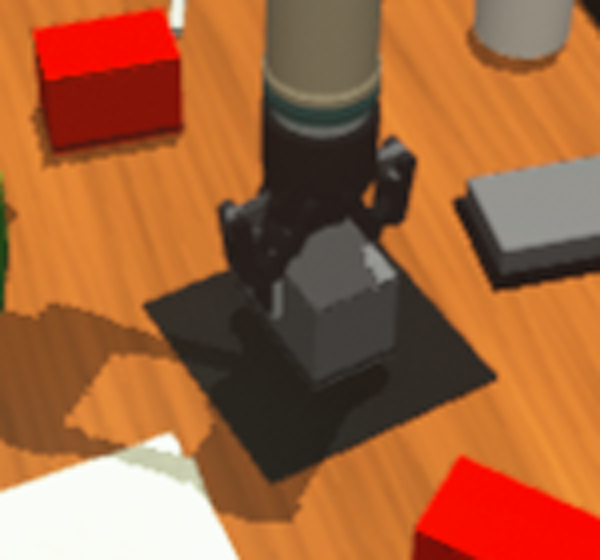

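The lid is just above the mat's centre, at about (330,330) in the crop. I'll lower it slowly to contact.

```bash
python3 -m jog '[0,0,2,0,0,0, 0,0,4,0,0,0, 0,0,6,0,0,0, 0,0,8,0,0,0, 0,0,10,0,0,0, 0,0,11.5,0,0,0, 0,0,11.5,0,0,0]'
```

```text
clock: 28.12
position: [0.4933, -0.38, 0.0539]
ee_rot: [-0.0, 0.629, 0.777, 0.0]
contact_force: [-1.0, 0.0, -1.2]
width: 0.0615
```

```bash
python3 -m jog '[0,0,1,0,0,0, 0,0,2,0,0,0, 0,0,2,0,0,0]'
```

```text
clock: 28.5
position: [0.4933, -0.38, 0.052]
ee_rot: [-0.0, 0.629, 0.777, 0.0]
contact_force: [-0.5, 0.3, -1.9]
width: 0.0617
```

```bash
python3 -m jog '[0,0,1,0,0,0, 0,0,2,0,0,0, 0,0,2,0,0,0]'
```

```text
clock: 28.88
position: [0.4933, -0.38, 0.0499]
ee_rot: [-0.0, 0.629, 0.777, 0.0]
contact_force: [1.0, -0.3, -0.3]
width: 0.0613
```

```bash
python3 -m jog '[0,0,0.5,0,0,0, 0,0,1,0,0,0, 0,0,1,0,0,0]'
```

```text
clock: 29.25
position: [0.4933, -0.38, 0.049]
ee_rot: [-0.0, 0.629, 0.777, 0.0]
contact_force: [0.1, -0.2, -0.7]
width: 0.0614
```

```bash
python3 -m jog '[0,0,0.5,0,0,0, 0,0,1,0,0,0, 0,0,1,0,0,0]'
```

```text
clock: 29.62
position: [0.4934, -0.3801, 0.0489]
ee_rot: [0.0, 0.629, 0.777, -0.0]
contact_force: [-0.7, 2.4, 5.2]
width: 0.0616
```

Contact is felt at 5 N. I'll release, then rise.

```bash
python3 -m jog '[0,0,0,0,0,0, 0,0,0,0,0,0, 0,0,0,0,0,0, 0,0,0,0,0,0, 0,0,0,0,0,0, 0,0,0,0,0,0]' 0; python3 -m jog '[0,0,-5,0,0,0, 0,0,-15,0,0,0, 0,0,-30,0,0,0, 0,0,-50,0,0,0, 0,0,-75,0,0,0, 0,0,-100,0,0,0, 0,0,-130,0,0,0, 0,0,-130,0,0,0]';python3 -c "
from h import *
togo(250,-378,180,102)
for n in('side','top'):
    d=get_image(n); cv2.imwrite(f'pics/{n}11.png',d['frame'][:,:,::-1])"
```

```text
clock: 30.38
position: [0.4934, -0.3801, 0.048]
ee_rot: [-0.0, 0.629, 0.777, 0.0]
contact_force: [0.5, 0.8, 0.3]
width: 0.0854
clock: 31.38
position: [0.4948, -0.3814, 0.182]
ee_rot: [0.004, 0.629, 0.777, -0.0]
contact_force: [0.1, 0.3, -0.4]
width: 0.0855
t 31.375 pos [ 494.8 -381.4  182. ] F [ 0.1  0.3 -0.4] M [-0.02 -0.02 -0.03] w 85.5
shift [  54.2 -238.7    0.7] turn [ 0.24  0.35 -0.01]
```

View pics/side11.png

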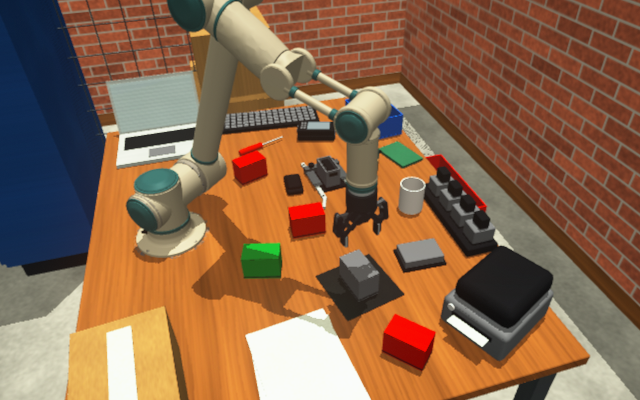

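View pics/top11.png

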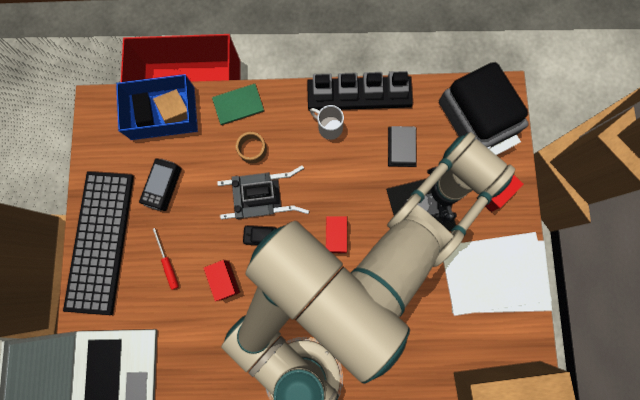

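The lid stands on the mat in the side view at (358,275), and the base is in the jig in the top view at (257,190). I'll check the base's seating against the stop in an enlarged crop.

```bash
python3 -c "
from h import *
a=cv2.imread('pics/side11.png')[140:220,290:350];b=cv2.imread('pics/top11.png')[160:225,215:312]
cv2.imwrite('pics/c11.png',np.hstack([cv2.resize(a,(390,520),interpolation=cv2.INTER_CUBIC),cv2.copyMakeBorder(cv2.resize(b,(400,268),interpolation=cv2.INTER_CUBIC),0,252,0,0,cv2.BORDER_CONSTANT)]))"
```

```text
(no output)
```

View pics/c11.png

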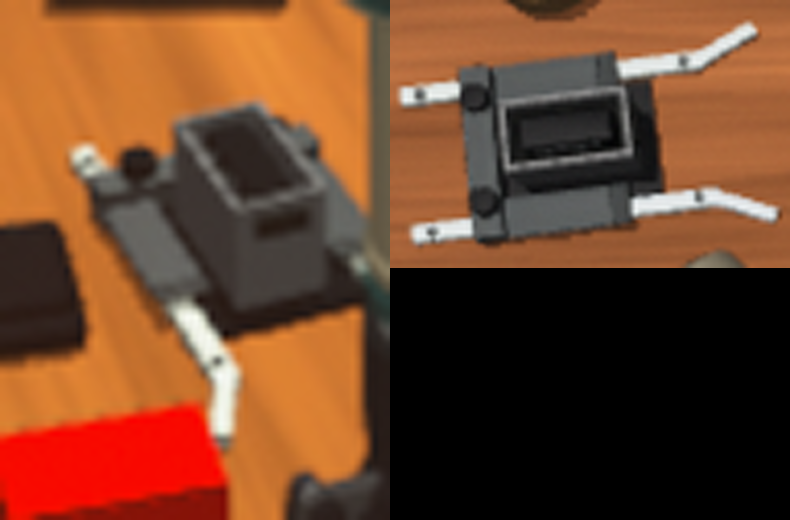

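```bash
python3 - <<'E'
from h import *
d=get_image('top'); s=400/97
P=lambda l:[[215+(x-390)/s-.4,160+y/s-.4] for x,y in l]
c=cast(d,P([(498,104),(629,87),(634,150),(503,171)]),.074)*1000; print(c.round(1),c.mean(0))
print("stop face",(cast(d,P([(497,150)]),.027)*1000).round(1),"flange rear",(cast(d,P([(650,84),(665,190)]),.008)*1000).round(1))
d=get_image('side'); s=6.5
c=cast(d,[[290+x/s-.4,140+y/s-.4] for x,y in [(174,123),(263,103),(328,197),(240,211)]],.074)*1000; print(c.round(1),c.mean(0))
E
```

```text
[[571.7 173.8  74. ]
 [581.6  77.5  74. ]
 [534.4  74.1  74. ]
 [521.6 169.8  74. ]] [552.29333426 123.81054467  74.        ]
stop face [[546.6 183.8  27. ]] flange rear [[598.8  69.6   8. ]
 [515.5  58.9   8. ]]
[[520.6 163.5  74. ]
 [572.6 167.9  74. ]
 [579.8  69.9  74. ]
 [531.9  71.6  74. ]] [551.21111514 118.21481473  74.        ]
```

The top view puts the base home, but my hand-picked side corners disagree by about 5 mm. I'll remeasure from an enlarged side crop.

```bash
python3 - <<'E'
from h import *
a=cv2.imread('pics/side11.png')[150:195,308:350]
a=cv2.convertScaleAbs(cv2.resize(a,None,fx=13,fy=13,interpolation=cv2.INTER_CUBIC),alpha=1.8)
cv2.imwrite('pics/c12.png',a)
d=get_image('side')
R,_=cv2.Rodrigues(d['rvec'])
# where sleeve rim corners / flange rear corners should be if home centre (553,125), yaw 95.5
for yc in (125,119):
    x0=553+.0957*(125-yc); e=np.array([-.0957,.9954]);n=np.array([.9954,.0957]);P=[]
    for l,w,z in((47,26,74),(47,-26,74),(-47,-26,74),(-47,26,74),(-60,-45,8),(-60,45,8)): P.append([*(np.array([x0,yc])+l*e+w*n),z])
    uv=cv2.projectPoints(np.array(P)/1000,d['rvec'],d['tvec'],d['camera_matrix'],None)[0][:,0]; print(yc,uv.round(1).tolist(),((uv+.4-[308,150])*13).round().tolist())
E
```

```text
125 [[330.1, 154.4], [316.5, 157.6], [326.1, 171.4], [340.1, 168.0], [322.8, 190.2], [346.6, 184.2]] [[292.0, 63.0], [116.0, 104.0], [240.0, 284.0], [423.0, 240.0], [197.0, 528.0], [507.0, 450.0]]
119 [[330.7, 155.3], [317.1, 158.4], [326.7, 172.3], [340.8, 168.9], [323.4, 191.2], [347.3, 185.2]] [[300.0, 74.0], [123.0, 115.0], [249.0, 296.0], [432.0, 251.0], [206.0, 541.0], [516.0, 462.0]]
```

View pics/c12.png

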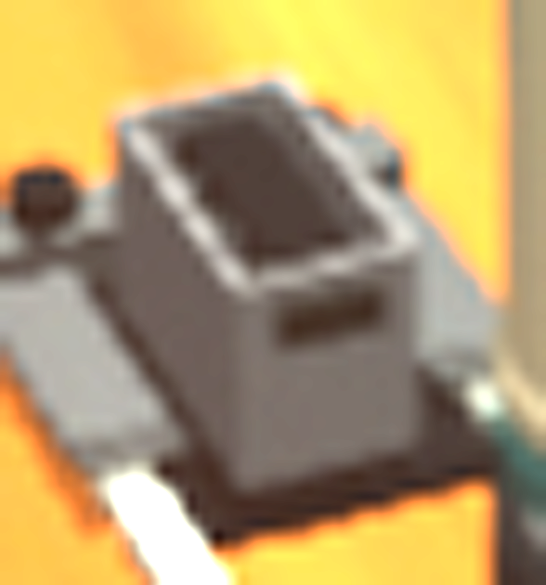

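```bash
python3 - <<'E'
from h import *
o=[]
for n in ('side7','side11'):
    a=cv2.imread(f'pics/{n}.png')[165:205,305:350]; o.append(cv2.convertScaleAbs(cv2.resize(a,None,fx=8,fy=8,interpolation=cv2.INTER_NEAREST),alpha=1.8))
    g=cv2.imread(f'pics/{n}.png')[:,:,2].astype(int)
    for c in (326,330,334,338): print(n,c,g[180:198,c])
cv2.imwrite('pics/c13.png',np.hstack(o))
E
```

```text
side7 326 [ 69  69  68  68  69  64  54  50  47  40  38  72 120 133 131 131 140 143]
side7 330 [ 71  70  71  71  67  57  51  48  40  38  74 123 139 139 138 137 136 136]
side7 334 [ 71  71  70  68  58  52  49  40  40  76 164 216 217 218 218 217 195 138]
side7 338 [ 71  70  67  57  52  48  40  39  76 160 207 206 206 207 208 210 211 214]
side11 326 [ 67  66  66  66  66  67  65  54  40  41  40  66 157 215 211 212 224 221]
side11 330 [ 71  70  70  70  70  70  63  44  39  38  63 159 222 222 222 221 220 219]
side11 334 [ 70  70  70  70  70  61  41  39  37  61 155 218 220 220 220 219 220 221]
side11 338 [ 70  69  70  70  60  40  40  39  82 166 210 209 209 209 211 212 214 216]
```

View pics/c13.png

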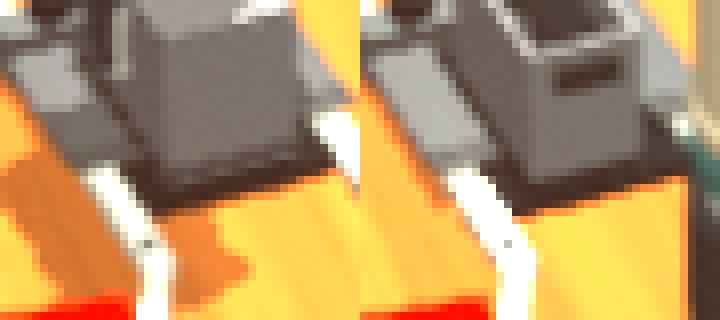

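The flange's rear edge is in the same pixels (within about 0.1 px) as when it was pressed against the stop, so the base is still home. I'll hand in.

```bash
python3 - <<'E'
from h import *
a=cv2.imread('pics/side0.png').astype(int); d=get_image('side'); b=d['frame'][:,:,::-1].astype(int)
for n,(u,v) in dict(mouse=(293,184),tape=(366,163),mug=(411,196),flat=(420,252),handsets=(316,130),screwdriver=(260,146)).items():
    print(n,abs(a-b)[v-10:v+10,u-14:u+14].mean().round(1))
r,c=lidtop(d,(335,245,385,275),lo=90,z=.082); print(r)
s=get_state(); print(s["clock"],s["contact_force"],abs(s["qd"]).max())
sign_off()
E
```

```text
mouse 0.9
tape 30.6
mug 1.0
flat 1.4
handsets 1.9
screwdriver 1.0
((493.4100341796875, -382.3875427246094), (60.660133361816406, 103.56893157958984), 15.568303108215332)
31.675 [-0.70060583 -0.11675597  1.10436917] 0.0036571201046181885
the job is handed in; nothing more can be done
```

The job is done and handed in at about 31.7 s. The case is home against the stop, and the lid stands mouth down on the mat with the gripper clear of it.

- **Sliding in:** I gripped the case by the lid, squared it to the jig and slid it in under the lips. I crept up to the stop: it stalled at y ≈ 125 mm and I pressed to about 20 N. I then eased off to 6 N.
- **Drawing the lid:** I drew it straight up at about 18–20 N until it came free, and the force fell to the lid's own weight.
- **Placing the lid:** I lowered it to a felt contact of about 5 N at the mat's centre and let go.

**Last checks**
- **Base:** the flange's rear edge is in the same pixels, within about 0.1 px, as when it was pressed against the stop. The top view agrees that it is home. One hand-picked measurement from the side view read about 5 mm short of home. I put that down to picking error and calibration, because the direct comparison shows no shift.
- **Lid:** it measured 104 x 61 mm at (493, -382) mm, at the mat's centre, as expected for a lid standing upright.
- **Bystanders:** the mouse, mug, flat case, handsets and screwdriver look unchanged in the side view. The tape core's patch did differ there, because the arm was in front of it. The last top view shows it at (251,147), where it started.

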